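# Peel the stuck top tray off its nested stack and present it to the code reader

## Robot

A 6-joint arm with a two-finger parallel gripper is mounted at the origin on the work surface. World frame = base frame: x ahead of the robot, y to its left, z up, the work surface at z = 0. Lengths are in m, angles in degrees, forces in N, time in s.
With the tool pointing down it reaches from about 0.25 to 0.725 m from the base axis. Payload 9.7 kg.
Tool frame: the origin (TCP) lies between the finger pads; the fingertips stand 25 mm ahead of it and the grasp point (between the pads) lies 6 mm ahead of it; z points along the fingers, y is the line along which they close (so a half turn about z gives the same grasp; the last joint's range is limited). The gripper opens to 85 mm and grips with 20 to 120 N. Pads are 22 mm wide; open, the fingers measure 114 mm over their backs; the gripper's body (76 mm by 85 mm) begins 54 mm behind the grasp point. The pads swing forward as they close: fully open they stand 13 mm farther back than shut.
Start: joints at [65.088, 4.979, 10.078, 95.1, 0, 90], TCP at [0.232, 0.499, 0.256] pointing down, gripper open.
Joint ranges: [-179.16, 179.16], [-48.56, 103.87], [-65.8, 70.77], [-126.05, 130.52], [-82.76, 87.17], [-180, 180]. Speed limits (degrees/s): [127.2, 127.2, 147.25, 180, 180, 180].

## Interface

Orientations are given as [roll, pitch, yaw] about the fixed x, y, z axes, in that order (R = Rz(yaw) Ry(pitch) Rx(roll)).
In Python, from workcell import bot, camrig, job_done gives the robot as it stands (bot), with the cameras (camrig) and the job as plain functions.
- The arm moves only by the shell command python3 drive.py [FORCE], which reads ROWS from standard input. ROWS is a JSON list of rows, 1 to 5 of them, each an object with the fields trans (a list: dx, dy, dz in m), spin (a turn about the tool's z in degrees), finger_gap (the finger opening in m); a field left out counts as zero (the opening has to be given); each row is the pose to reach, as a shift and turn from the pose commanded when the command began, along the tool's axes at that moment; what a row does not reach only later rows make up. A row lasts 1/12 s, in which the tool goes at most 0.0417 m and 7.16 degrees, less where a joint would pass 70% of its speed; a pose out of reach is approached as far as the arm can. The fingers move at their own pace and stop on an object; FORCE is the grip in N (left out, the last holds). Time passes only in rows, so rows that do not move let the fingers close. It prints the time, the measured TCP pose, the force, the opening and the grip force at its end. Input that does not fit is refused with a message, and nothing moves.
- bot.get_obs(): the state, without advancing time (a new reading comes with each control period).
- camrig.camera(name): name is "scene" or "top" or "wrist"; returns the picture (384x512x3 uint8, blue, green, red); there is no depth.
- camrig.camera_info(name): a dict with "mtx" (3x3 intrinsics, pixels), "extrinsics" (4x4, takes a point from camera to world coordinates). Camera axes: x right, y down, z forward; pixel columns grow to the right and rows downward; lengths in m; the calibration is good to about 2 mm. A picture is of the moment at which its call begins: read the wrist's pose just before it. camera_info takes no time and is no camera call; for the wrist camera it gives the pose at the moment of the call.
- job_done(): hands the job in; it is judged then, once.
The state is a dict: "time": time; "q": joint angles; "qd": joint speeds; "joint_efforts": joint torques, N m; "ee_pos": TCP position; "tcp_rot": TCP orientation; "wrist_force": force on the tool from outside, world axes, zero at the start; "torque": the same for the moment, N m; "opening": finger opening in m; "grasp_force": force on a finger pad.
Only numpy, scipy, OpenCV 4.12 (cv2) and the standard library are available. Lean on these libraries where they do the work, as an engineer would, in place of code of your own. Each camera call takes 0.05 s, during which the arm holds its last target. There are 200 camera calls.

## Task

The top steel tray has stuck in the nested stack of trays below it, so peel it off: take it by the square lug on its corner, lift that corner first until the tray lets go, and leave the rest of the stack lying flat where it is. Then hold the tray level, right way up and centred over the glass window of the code reader, about 8 cm above the glass, without touching the reader; finish while still holding it there. Leave the other things on the bench alone.

Things in the scene. Friction and masses are not known exactly. Their poses are not given: they have to be found in the camera images.
- tray: The top tray: pressed steel, open, 110 g. Tub 134 (x) x 94 (y) mm outside, wall 3 mm, flat underside; rim flange 156 x 116 mm, its opening 128 x 88 mm, 24 to 28 mm above the underside. Origin: centre of the tub's underside; z up, x along the length. It starts nested in the stack, axes parallel, origin 16 mm above the stack's origin, its rim resting on the stack's rim.
- lug (a point): Centre of the square steel lug standing upright on the +x +y corner of the top tray's rim: x 70, y 50, z 41 mm in the tray's frame. 16 x 16 mm, sides parallel to the tray's x and y, 26 mm tall: from 13 mm below this point (the rim's top face) to 13 mm above. It starts 57 mm above the bench.
- far_corner (a point): Underside of the top tray's rim at the corner diagonally across from the lug: x -78, y -58, z 24 mm in the tray's frame; starts 40 mm above the bench. Tilting the tray up by about 8 degrees about this corner frees all catches but the one next to it, which gives way when the tilted tray is then raised slowly.
- stack: The rest of the stack: three steel trays jammed together as one loose piece, 350 g, 156 x 116 mm over the rims, 40 mm tall, no lug. Origin: centre of its underside on the bench; z up, x along the length. Spring catches on its long walls, at x +56 and -56 mm, hold the top tray; each snaps free at about 1 N once the tray has risen 4 to 8 mm there. Pulling all four at once lifts the stack too.
- reader: Code reader, a grey box fixed to the bench, 150 (x) x 130 (y) x 45 mm tall, with a glass window in its top. Origin: centre of its underside; z up.
- glass (a point): Centre of the reader's dark glass window (110 x 90 mm), 46 mm above the bench, z up.
- bottle: Bystander: amber bottle with white cap, 52 mm across, 90 mm tall, standing loose. Origin: centre of its underside.
- jar: Bystander: small clear jar with a blue cap, 40 mm across, 55 mm tall, standing loose. Origin: centre of its underside.
- tipbox: Bystander: white pipette-tip box with clear lid, 87 x 122 x 62 mm, loose. Origin: centre of its underside.

How it is judged:
By the outcome, as a careful person would: the job done as asked, in the order asked, and still so for the second after the job is handed in, while the arm keeps its last pose, push and grip.
It also fails if it takes over 48 s, if anything falls off the work surface, if the arm or the gripper's body presses on something with over 40 N, if the wrist force passes 120 N, or if a joint passes its speed limit or range.

## Working session

There is one attempt and no reset: what is moved stays moved. The work goes in short steps, Python scripts to look and compute and a shell command to move; the robot and the scene stay as the last step left them, time stands still between calls to the robot, and variables do not carry over. Pictures are saved under pics/ and viewed, at most 10 in all, crops included, and the job is handed in when it is done.

```bash
ls; mkdir -p pics
python3 - <<'E'
from workcell import bot, camrig, job_done
import cv2,numpy as np
o=bot.get_obs(); print({k:np.round(v,3) for k,v in o.items()})
a=camrig.camera("top");b=camrig.camera("scene")
cv2.imwrite("pics/top.png",a);cv2.imwrite("pics/scene.png",b)
for n in("top","scene"):
  i=camrig.camera_info(n);print(n,np.round(i["mtx"],1).tolist(),np.round(i["extrinsics"],3).tolist())
E
```

```text
drive.py
pics
workcell.py
{'time': np.float64(0.0), 'q': array([65.087,  5.013, 10.034, 95.1  ,  0.   , 90.003]), 'qd': array([ 0.106, -0.13 , -0.054, -0.015, -0.054, -0.09 ]), 'joint_efforts': array([ 1.0000e-03, -5.2039e+01,  4.6480e+01,  1.6000e-02, -0.0000e+00,
       -0.0000e+00]), 'ee_pos': array([0.232, 0.499, 0.256]), 'tcp_rot': array([-179.921,   -0.   ,  155.084]), 'wrist_force': array([ 0.096,  0.119, -1.071]), 'torque': array([-0.032,  0.007, -0.019]), 'grasp_force': np.float64(0.0), 'opening': np.float64(0.085)}
top [[441.2, 0.0, 248.7], [0.0, 441.2, 191.3], [0.0, 0.0, 1.0]] [[-0.004, -0.999, 0.049, 0.554], [-1.0, 0.004, 0.002, -0.01], [-0.003, -0.049, -0.999, 1.095], [0.0, 0.0, 0.0, 1.0]]
scene [[355.0, 0.0, 250.0], [0.0, 355.0, 184.5], [0.0, 0.0, 1.0]] [[0.46, 0.756, -0.465, 0.985], [0.888, -0.394, 0.238, -0.192], [-0.003, -0.522, -0.853, 0.73], [0.0, 0.0, 0.0, 1.0]]
```

View pics/top.png

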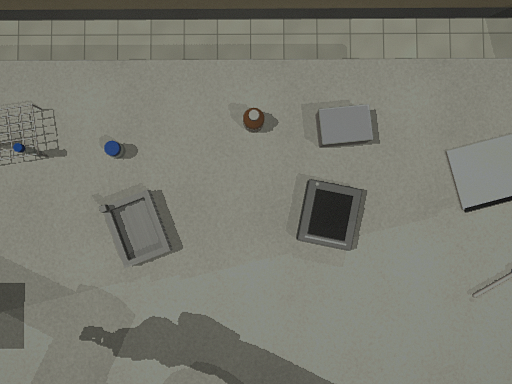

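View pics/scene.png

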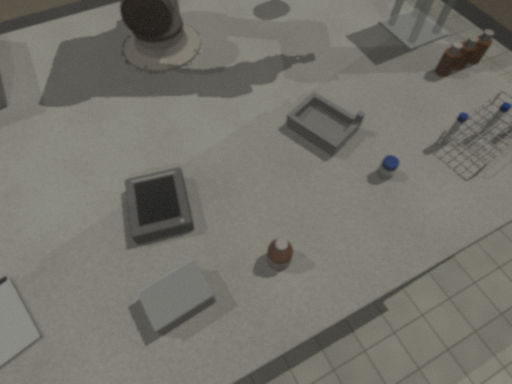

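The top view shows the tray stack at about (140,228) with its lug near (103,208), the reader at (332,214), the jar at (113,149), the bottle at (254,119) and the tip box at (346,126). In the scene view the lug is near (360,117). I'll zoom in to get the corners.

Run:
```python
import cv2,numpy as np
a=cv2.imread("pics/top.png");b=cv2.imread("pics/scene.png")
f=lambda im,x,y:cv2.convertScaleAbs(cv2.resize(im[y:y+100,x:x+100],(400,400),interpolation=cv2.INTER_CUBIC),alpha=1.5)
cv2.imwrite("pics/crop.png",np.hstack([f(a,90,180),f(b,280,70)]))
```

```text
(no output)
```

View pics/crop.png

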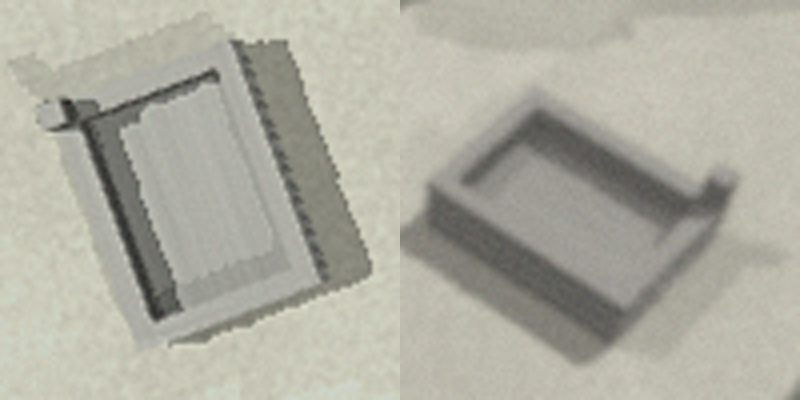

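The crop gives the rim corners at about (148.7,190.5), (171.2,250.5) and (126.2,267.0) in the top image, with the lug at upper left and its top at about (103,208). The tray's +x therefore points up the image and a little left. I'll compute positions from these.

```bash
cat > h.py <<'E'
from workcell import bot, camrig, job_done
import cv2,numpy as np
from scipy.spatial.transform import Rotation as Ro
def cast(info,px,z):
    K,E=info["mtx"],np.array(info["extrinsics"]); px=np.atleast_2d(px).astype(float)
    d=np.c_[px,np.ones(len(px))]@np.linalg.inv(K).T@E[:3,:3].T
    return E[:3,3]+d*((z-E[2,3])/d[:,2])[:,None]
def proj(info,P):
    E=np.linalg.inv(info["extrinsics"]); p=(np.atleast_2d(P)@E[:3,:3].T+E[:3,3])@info["mtx"].T
    return p[:,:2]/p[:,2:]
def tcp():
    o=bot.get_obs(); return o["ee_pos"],Ro.from_euler("xyz",o["tcp_rot"],degrees=True).as_matrix()
E
python3 - <<'E'
from h import *
i=camrig.camera_info("top")
A,B,C=cast(i,[(148.75,190.5),(171.25,250.5),(126.25,267)],.044)
print(A,B,C,np.linalg.norm(A-B),np.linalg.norm(B-C))
print("yaw AB",np.degrees(np.arctan2(*(A-B)[1::-1])),"BC",np.degrees(np.arctan2(*(C-B)[1::-1]))-90)
print("centre",(A+C)/2)
a=cv2.imread("pics/top.png")
g=cv2.cvtColor(a,cv2.COLOR_BGR2GRAY)[170:260,285:380]
m=((g<45)*255).astype(np.uint8)
cs=max(cv2.findContours(m,0,1)[0],key=cv2.contourArea); r=cv2.minAreaRect(cs); print(r)
q=cast(i,cv2.boxPoints(r)+[285,170],.046); print("glass",q.mean(0),q)
print("lug top",cast(i,[(103,208)],.07))
for n,p in dict(jar=(113,149,.055),bottle=(254,115,.09)).items(): print(n,cast(i,[p[:2]],p[2]))
p,R=tcp(); W=np.array(camrig.camera_info("wrist")["extrinsics"]); print(camrig.camera_info("wrist")["mtx"].tolist()); T=np.eye(4);T[:3,:3]=R;T[:3,3]=p
print(np.round(np.linalg.inv(T)@W,3))
E
```

```text
[0.6087779  0.23061386 0.044     ] [0.46611139 0.17623477 0.044     ] [0.42767902 0.28262503 0.044     ] 0.15267880825539165 0.11311911068994863
yaw AB 20.86495850126385 BC 19.86172779921604
centre [0.51822846 0.25661944 0.044     ]
((45.153846740722656, 44.23076629638672), (37.262062072753906, 45.10670471191406), 11.309932708740234)
glass [ 0.5505702  -0.20109245  0.046     ] [[ 0.50698217 -0.14677521  0.046     ]
 [ 0.61183697 -0.16894897  0.046     ]
 [ 0.59406124 -0.25560921  0.046     ]
 [ 0.4894004  -0.23303642  0.046     ]]
lug top [[0.56715065 0.33075221 0.07      ]]
jar [[0.70720238 0.31369219 0.055     ]]
bottle [[ 0.77928363 -0.02098886  0.09      ]]
[[268.802793814266, 0.0, 257.3402306618912], [0.0, 268.802793814266, 193.02962704771704], [0.0, 0.0, 1.0]]
[[-0.    -0.953 -0.302  0.078]
 [ 1.    -0.    -0.    -0.   ]
 [ 0.    -0.302  0.953 -0.117]
 [ 0.     0.     0.     1.   ]]
```

```bash
echo '[{"trans": [-0.035,0,0.005],"spin": 7,"finger_gap": 0.085},{"trans": [-0.07,0,0.01],"spin": 14,"finger_gap": 0.085},{"trans": [-0.105,-0.005,0.015],"spin": 21,"finger_gap": 0.085},{"trans": [-0.14,-0.005,0.02],"spin": 28,"finger_gap": 0.085},{"trans": [-0.175,-0.005,0.025],"spin": 35,"finger_gap": 0.085}]' | python3 drive.py 20
python3 - <<'E'
from h import *
p,R=tcp(); t=np.array([.566,.329,.20]); print(np.round(R.T@(t-p),4), np.round(bot.get_obs()["tcp_rot"],2),np.round(bot.get_obs()["q"],1))
E
```

```text
time: 0.52
ee_pos: [0.3894, 0.4195, 0.2308]
tcp_rot: [-180.0, 0.0, 119.8]
wrist_force: [-0.4, 0.9, -0.4]
opening: 0.0849
grasp_force: 0.0
[-0.1662  0.1084  0.0308] [-1.7998e+02  1.0000e-02  1.1976e+02] [ 47.1   7.6  10.1  92.5   0.  107.4]
```

```bash
echo '[{"trans": [-0.033,0.021,0.006],"spin": 7,"finger_gap": 0.085},{"trans": [-0.066,0.042,0.012],"spin": 14,"finger_gap": 0.085},{"trans": [-0.099,0.064,0.018],"spin": 21,"finger_gap": 0.085},{"trans": [-0.132,0.086,0.024],"spin": 28,"finger_gap": 0.085},{"trans": [-0.166,0.108,0.03],"spin": 35,"finger_gap": 0.085}]' | python3 drive.py 
echo '[{"spin": 7,"finger_gap": 0.085},{"spin": 14,"finger_gap": 0.085},{"spin": 19.5,"finger_gap": 0.085},{"spin": 19.5,"finger_gap": 0.085}]' | python3 drive.py
python3 - <<'E'
from h import *
i=camrig.camera_info("wrist");a=camrig.camera("wrist");b=camrig.camera("top");cv2.imwrite("pics/w1.png",a);cv2.imwrite("pics/top2.png",b)
import pickle;pickle.dump(i,open("w1.pkl","wb"))
Rz=Ro.from_euler("z",20.3,degrees=True).as_matrix(); c=np.array([.5182,.2566,.016])
for P in [(62,42,54),(78,42,54),(78,58,54),(62,58,54),(-78,-58,28),(78,-58,28),(-78,58,28)]: print(P,np.round(proj(i,Rz@np.array(P)/1000+c)))
E
```

```text
time: 0.93
ee_pos: [0.5664, 0.3299, 0.2006]
tcp_rot: [-180.0, 0.0, 84.7]
wrist_force: [-0.1, 0.6, -0.4]
opening: 0.0852
grasp_force: 0.0
time: 1.27
ee_pos: [0.5651, 0.3307, 0.2005]
tcp_rot: [-180.0, 0.1, 65.3]
wrist_force: [1.0, 0.9, -0.7]
opening: 0.0852
grasp_force: 0.0
(62, 42, 54) [[261. 205.]]
(78, 42, 54) [[272. 194.]]
(78, 58, 54) [[261. 183.]]
(62, 58, 54) [[249. 194.]]
(-78, -58, 28) [[238. 324.]]
(78, -58, 28) [[332. 246.]]
(-78, 58, 28) [[166. 268.]]
```

View pics/w1.png

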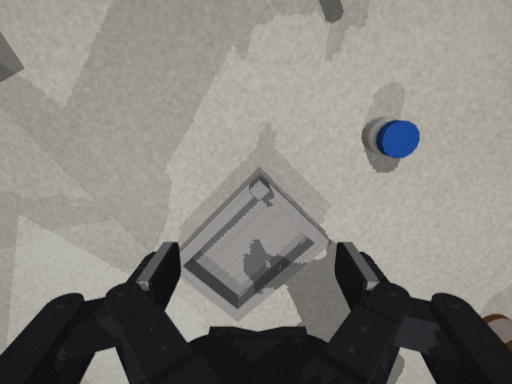

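The wrist view shows the tray as a diamond with its lug near (262,188), close to the predicted (261,194). The fingers straddle it and the jar is at (395,140). I'll zoom in to refine the corners.

Run:
```python
import cv2
a=cv2.imread("pics/w1.png")[160:330,160:350]
cv2.imwrite("pics/w1c.png",cv2.convertScaleAbs(cv2.resize(a,None,fx=3.5,fy=3.5,interpolation=cv2.INTER_CUBIC),alpha=1.4))
```

```text
(no output)
```

View pics/w1c.png

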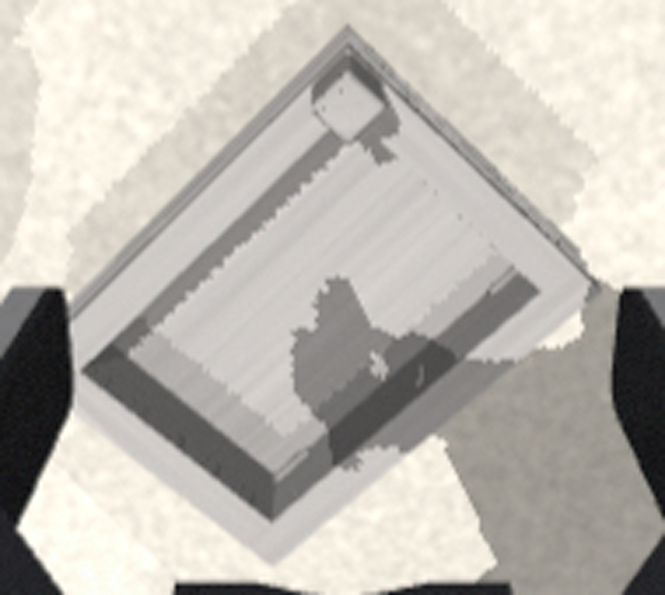

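Lug top corners in the crop: (312,100), (348,70), (385,107), (350,142). Rim corners: (270,565), (597,286), (350,45). Next I cast them.

Run:
```python
from h import *
import pickle;i=pickle.load(open("w1.pkl","rb"))
f=lambda q:np.array(q)/3.5+160
L=cast(i,f([(312,100),(348,70),(385,107),(350,142)]),.07);print("lug",L.mean(0),L[:,:2].round(4).tolist())
F,Rr,T=cast(i,f([(270,565),(597,286),(350,45)]),.044)
print(F,Rr,T,"yaw",np.degrees(np.arctan2(*(Rr-F)[1::-1])),np.degrees(np.arctan2(*(T-Rr)[1::-1]))-90,np.linalg.norm(Rr-F),np.linalg.norm(T-Rr))
c=(F+T)/2;print("c",c,"diag",np.linalg.norm(F-T),np.degrees(np.arctan2(*(T-F)[1::-1]))-np.degrees(np.arctan2(116,156)))
y=np.radians(20.2);print("lug from c",c[:2]+[.07*np.cos(y)-.05*np.sin(y),.07*np.sin(y)+.05*np.cos(y)])
p,R=tcp();t=np.r_[L.mean(0)[:2],.083];print(p,"delta tool",R.T@(t-p))
```

```text
lug [0.56719897 0.331725   0.07      ] [[0.5586, 0.3372], [0.5711, 0.3408], [0.576, 0.327], [0.563, 0.3218]]
[0.46654432 0.1791194  0.044     ] [0.61149172 0.23527618 0.044     ] [0.57215327 0.34121706 0.044     ] yaw 21.17779634348899 20.371198268919343 0.1554455932794866 0.11300877159418114
c [0.51934879 0.26016823 0.044     ] diag 0.19346550010405492 20.28106463785292
lug from c [0.5677784  0.33126376]
[0.56483824 0.33109299 0.20090811] delta tool [0.0016038  0.00193959 0.11790658]
```

```bash
echo '[{"trans": [0.0015,0.002,0.03],"finger_gap": 0.085},{"trans": [0.0015,0.002,0.06],"finger_gap": 0.06},{"trans": [0.0015,0.002,0.09],"finger_gap": 0.05},{"trans": [0.0015,0.002,0.11],"finger_gap": 0.045},{"trans": [0.0015,0.002,0.117],"finger_gap": 0.04}]' | python3 drive.py 20
echo '[{"finger_gap": 0.034},{"finger_gap": 0.03},{"finger_gap": 0.03}]' | python3 drive.py
python3 - <<'E'
from h import *
p,R=tcp();i=camrig.camera_info("wrist");a=camrig.camera("wrist")
cv2.imwrite("pics/w2.png",cv2.convertScaleAbs(cv2.resize(a[100:384,130:400],None,fx=2,fy=2),alpha=1.4));print(p,R.T@(np.array([.5675,.3313,.083])-p))
E
```

```text
time: 1.78
ee_pos: [0.5656, 0.3309, 0.0802]
tcp_rot: [-179.8, 0.2, 65.8]
wrist_force: [-0.8, -0.4, -0.4]
opening: 0.0404
grasp_force: 0.0
time: 2.03
ee_pos: [0.5681, 0.3322, 0.0864]
tcp_rot: [179.9, -0.1, 65.6]
wrist_force: [0.2, -0.9, 0.9]
opening: 0.0301
grasp_force: 0.0
[0.56809423 0.3321904  0.086404  ] [-0.00106376 -0.00017954  0.00340137]
```

View pics/w2.png

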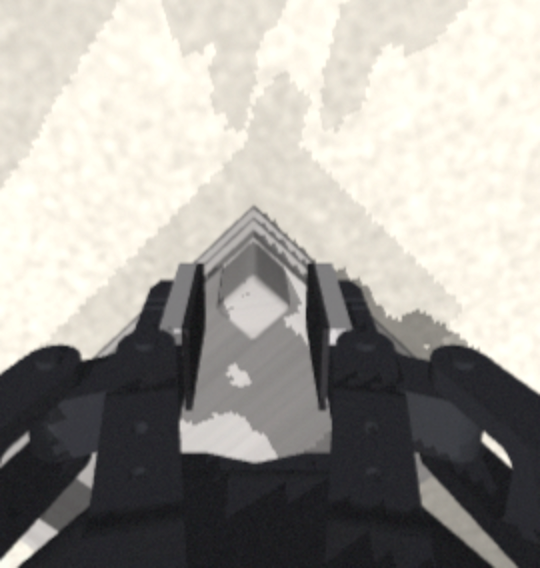

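The lug, at crop (254,302), sits centred between the pads at about 195 and 320, turned 45°. Closing gently at 20 N.

```bash
echo '[{"finger_gap": 0.026},{"finger_gap": 0.022},{"finger_gap": 0.018},{"finger_gap": 0.01},{"finger_gap": 0.01}]' | python3 drive.py 20
echo '[{"finger_gap": 0.01},{"finger_gap": 0.01}]' | python3 drive.py
python3 - <<'E'
from h import *
o=bot.get_obs();print(o["ee_pos"],o["tcp_rot"],o["wrist_force"],o["torque"])
E
```

```text
time: 2.5
ee_pos: [0.5679, 0.332, 0.0857]
tcp_rot: [179.9, -0.1, 65.6]
wrist_force: [0.0, 0.1, 6.7]
opening: 0.0199
grasp_force: 19.4
time: 2.67
ee_pos: [0.5679, 0.332, 0.0857]
tcp_rot: [179.9, -0.1, 65.6]
wrist_force: [-1.4, -0.1, 4.8]
opening: 0.0198
grasp_force: 19.4
[0.56786534 0.33198573 0.08572124] [ 1.79936190e+02 -1.03244990e-01  6.56003979e+01] [-1.39712751 -0.10116432  4.83307136] [ 0.0481551   0.11608704 -0.03571859]
```

Run:
```python
from h import *
i=camrig.camera_info("wrist");a=camrig.camera("wrist");cv2.imwrite("pics/w3raw.png",a);t=camrig.camera("top");cv2.imwrite("pics/top3.png",t)
cv2.imwrite("pics/w3.png",cv2.convertScaleAbs(cv2.resize(a[170:320,180:330],(600,600),interpolation=cv2.INTER_CUBIC),alpha=1.4))
```

```text
(no output)
```

View pics/w3.png

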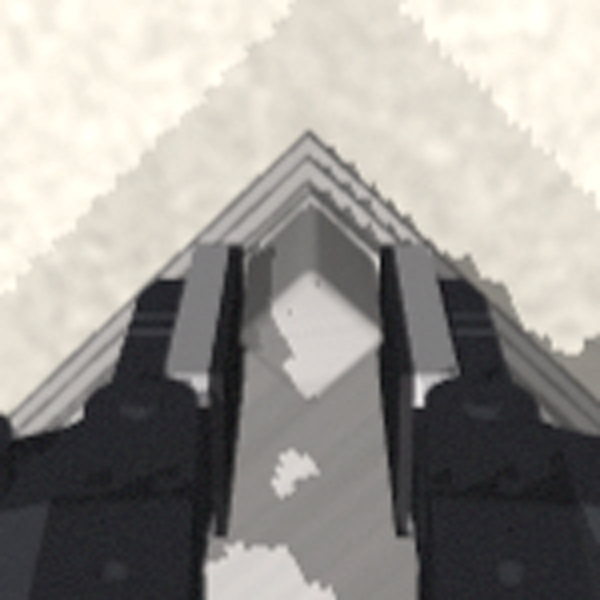

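The grasp is symmetric: the lug's edges meet the pads at about 245 and 380, and its corner points straight ahead. Now I peel slowly along the arc about the far corner, with a light grip so the lug can pivot between the pads.

```bash
echo '[{"trans": [0,0,-0.001],"finger_gap": 0.01},{"trans": [0,0,-0.002],"finger_gap": 0.01},{"trans": [-0.0005,0,-0.003],"finger_gap": 0.01},{"trans": [-0.0005,0,-0.004],"finger_gap": 0.01},{"trans": [-0.001,0,-0.005],"finger_gap": 0.01}]' | python3 drive.py 20
python3 - <<'E'
from h import *
o=bot.get_obs();R=tcp()[1];print(R.T@o["wrist_force"],R.T@o["torque"])
cv2.imwrite("pics/l1.png",camrig.camera("wrist"))
E
echo '[{"trans": [0,0,-0.001],"finger_gap": 0.01},{"trans": [-0.0005,0,-0.002],"finger_gap": 0.01},{"trans": [-0.0005,0,-0.003],"finger_gap": 0.01},{"trans": [-0.001,0,-0.004],"finger_gap": 0.01},{"trans": [-0.001,0,-0.005],"finger_gap": 0.01}]' | python3 drive.py
python3 - <<'E'
from h import *
o=bot.get_obs();R=tcp()[1];print(R.T@o["wrist_force"],R.T@o["torque"])
a=camrig.camera("wrist");cv2.imwrite("pics/l2.png",a);b=cv2.imread("pics/w3raw.png")
f=lambda a:cv2.convertScaleAbs(cv2.resize(a[150:384,150:370],None,fx=1.8,fy=1.8),alpha=1.4)
s=camrig.camera("scene");cv2.imwrite("pics/s2.png",s)
cv2.imwrite("pics/cmp.png",np.hstack([f(a),cv2.convertScaleAbs(cv2.resize(s[70:175,270:370],(400,421),interpolation=cv2.INTER_CUBIC),alpha=1.4)]))
E
```

```text
time: 3.18
ee_pos: [0.5669, 0.3307, 0.0892]
tcp_rot: [-180.0, 0.0, 65.6]
wrist_force: [-0.1, 1.6, -0.3]
opening: 0.0197
grasp_force: 19.6
[ 1.42814891 -0.71464297  0.27195417] [1.32073122e-01 2.91811055e-01 2.29483521e-04]
time: 3.65
ee_pos: [0.5665, 0.3296, 0.0942]
tcp_rot: [-180.0, 0.0, 65.6]
wrist_force: [-0.1, 0.9, -2.4]
opening: 0.0197
grasp_force: 19.6
[ 0.78956934 -0.48496167  2.42289074] [-0.02284554 -0.14586846 -0.02542477]
```

View pics/cmp.png

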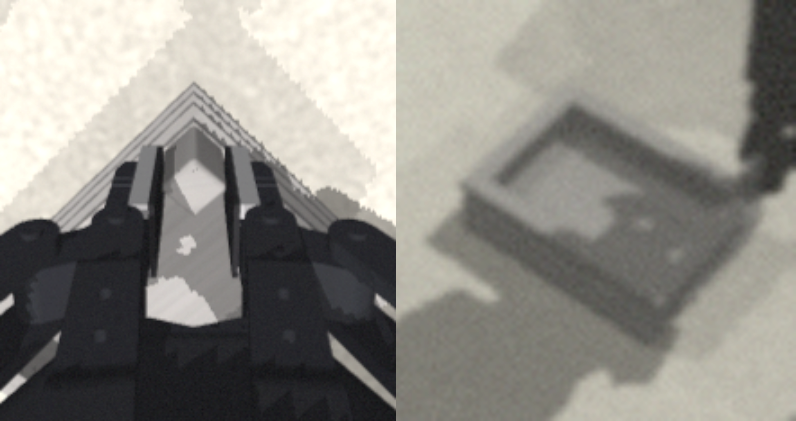

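The lug hasn't slipped in the grip: its front corner is still at about (258,239). The gap to the stack rim below has widened, with the apex moving from 202 to 196, so the stack is staying down. I'll carry on lifting.

```bash
echo '[{"trans": [0,0,-0.001],"finger_gap": 0.01},{"trans": [-0.0005,0,-0.002],"finger_gap": 0.01},{"trans": [-0.0005,0,-0.003],"finger_gap": 0.01},{"trans": [-0.001,0,-0.004],"finger_gap": 0.01},{"trans": [-0.001,0,-0.005],"finger_gap": 0.01}]' | python3 drive.py
echo '[{"trans": [0,0,-0.001],"finger_gap": 0.01},{"trans": [-0.0005,0,-0.002],"finger_gap": 0.01},{"trans": [-0.0005,0,-0.003],"finger_gap": 0.01},{"trans": [-0.001,0,-0.004],"finger_gap": 0.01},{"trans": [-0.0015,0,-0.005],"finger_gap": 0.01}]' | python3 drive.py
python3 - <<'E'
from h import *
o=bot.get_obs();R=tcp()[1];print(R.T@o["wrist_force"],R.T@o["torque"])
a=camrig.camera("wrist");s=camrig.camera("scene");cv2.imwrite("pics/w4.png",a);cv2.imwrite("pics/s4.png",s)
f=lambda a:cv2.convertScaleAbs(cv2.resize(a[150:384,150:370],None,fx=1.8,fy=1.8),alpha=1.4)
cv2.imwrite("pics/cmp2.png",np.hstack([f(a),cv2.convertScaleAbs(cv2.resize(s[70:175,270:370],(400,421),interpolation=cv2.INTER_CUBIC),alpha=1.4)]))
E
```

```text
time: 4.17
ee_pos: [0.5661, 0.3289, 0.0995]
tcp_rot: [180.0, -0.0, 65.6]
wrist_force: [-1.0, 0.6, -0.9]
opening: 0.0201
grasp_force: 19.7
time: 4.58
ee_pos: [0.5657, 0.3276, 0.1046]
tcp_rot: [180.0, -0.0, 65.6]
wrist_force: [-0.2, 0.9, -0.3]
opening: 0.02
grasp_force: 19.8
[ 0.69923984 -0.53132024  0.3276285 ] [-0.10412057  0.19431086 -0.0307918 ]
```

View pics/cmp2.png

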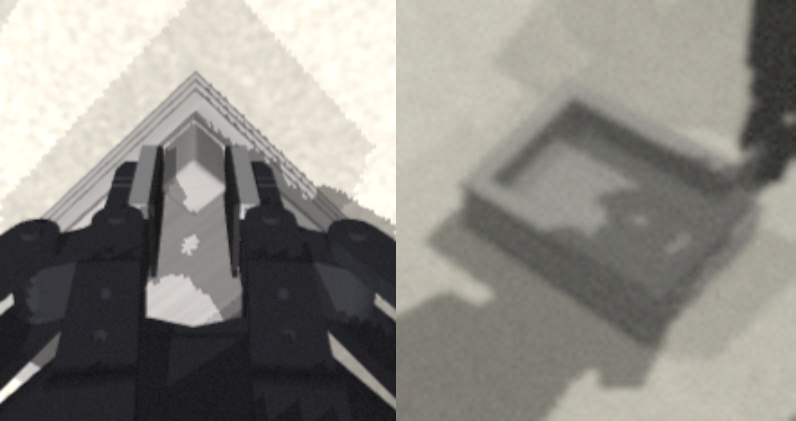

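The tray's lug corner is lifting and tilting in the pads while the stack stays put, with its apex at about (195,72) in the left crop and its walls unchanged on the right. I'll continue to about 8–9°, firm up the grip, then raise slowly.

```bash
echo '[{"trans": [-0.0005,0,-0.0015],"finger_gap": 0.01},{"trans": [-0.0005,0,-0.003],"finger_gap": 0.01},{"trans": [-0.001,0,-0.0045],"finger_gap": 0.01},{"trans": [-0.0015,0,-0.006],"finger_gap": 0.01},{"trans": [-0.002,0,-0.008],"finger_gap": 0.01}]' | python3 drive.py
echo '[{"finger_gap": 0.01},{"finger_gap": 0.005},{"finger_gap": 0.005},{"finger_gap": 0.005}]' | python3 drive.py 70
python3 - <<'E'
from h import *
o=bot.get_obs();R=tcp()[1];print(R.T@o["wrist_force"],R.T@o["torque"])
a=camrig.camera("wrist");s=camrig.camera("scene");t=camrig.camera("top");cv2.imwrite("pics/w5.png",a);cv2.imwrite("pics/s5.png",s);cv2.imwrite("pics/t5.png",t)
E
```

```text
time: 5.1
ee_pos: [0.5647, 0.3256, 0.1124]
tcp_rot: [-180.0, 0.0, 65.6]
wrist_force: [-0.4, -0.4, -1.5]
opening: 0.0197
grasp_force: 19.8
time: 5.43
ee_pos: [0.5646, 0.3257, 0.1121]
tcp_rot: [-180.0, 0.0, 65.6]
wrist_force: [-0.1, 0.3, -1.5]
opening: 0.0162
grasp_force: 68.4
[ 0.22946385 -0.25171629  1.51451414] [0.03198998 0.1600568  0.01132718]
```

Run:
```python
import cv2,numpy as np
a=cv2.imread("pics/w5.png");s=cv2.imread("pics/s5.png")
f=lambda a:cv2.convertScaleAbs(cv2.resize(a[150:384,150:370],None,fx=1.8,fy=1.8),alpha=1.4)
cv2.imwrite("pics/cmp3.png",np.hstack([f(a),cv2.convertScaleAbs(cv2.resize(s[70:175,270:370],(400,421),interpolation=cv2.INTER_CUBIC),alpha=1.4)]))
```

```text
(no output)
```

View pics/cmp3.png

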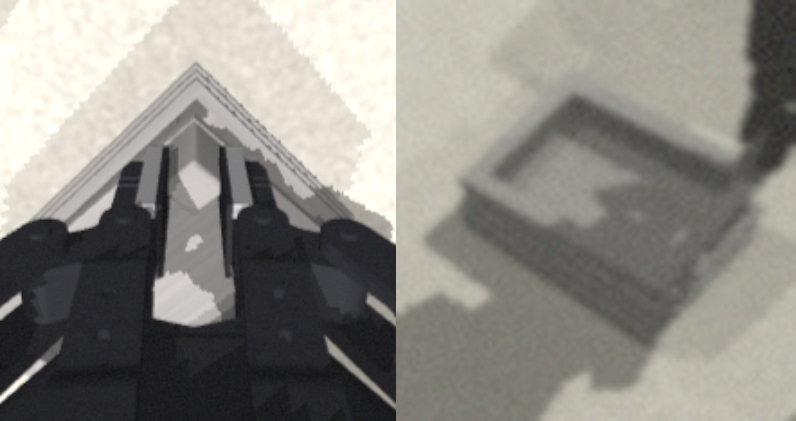

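The lug is still held edge-on, the tray is tilted about 8° with its lug corner up, and the stack is flat and unmoved. Now the slow straight raise.

```bash
for k in 1 2; do :; done
echo '[{"trans": [0,0,-0.001],"finger_gap": 0.005},{"trans": [0,0,-0.002],"finger_gap": 0.005},{"trans": [0,0,-0.003],"finger_gap": 0.005},{"trans": [0,0,-0.004],"finger_gap": 0.005},{"trans": [0,0,-0.005],"finger_gap": 0.005}]' | python3 drive.py
echo '[{"trans": [0,0,-0.001],"finger_gap": 0.005},{"trans": [0,0,-0.002],"finger_gap": 0.005},{"trans": [0,0,-0.003],"finger_gap": 0.005},{"trans": [0,0,-0.004],"finger_gap": 0.005},{"trans": [0,0,-0.005],"finger_gap": 0.005}]' | python3 drive.py
echo '[{"trans": [0,0,-0.001],"finger_gap": 0.005},{"trans": [0,0,-0.002],"finger_gap": 0.005},{"trans": [0,0,-0.003],"finger_gap": 0.005},{"trans": [0,0,-0.004],"finger_gap": 0.005},{"trans": [0,0,-0.005],"finger_gap": 0.005}]' | python3 drive.py
python3 - <<'E'
from h import *
a=camrig.camera("wrist");s=camrig.camera("scene");t=camrig.camera("top");cv2.imwrite("pics/w6.png",a);cv2.imwrite("pics/s6.png",s);cv2.imwrite("pics/t6.png",t)
r=cv2.imread("pics/s5.png");d=cv2.absdiff(r,s).max(2)[70:175,270:370]
print(d.shape);[print(" ".join(f"{v:3d}" for v in row)) for row in cv2.resize(d,(25,26),interpolation=cv2.INTER_AREA)]
E
```

```text
time: 6.0
ee_pos: [0.5647, 0.3257, 0.1174]
tcp_rot: [180.0, 0.0, 65.6]
wrist_force: [0.1, -0.8, -0.9]
opening: 0.0164
grasp_force: 68.4
time: 6.42
ee_pos: [0.5647, 0.3257, 0.1224]
tcp_rot: [-180.0, 0.0, 65.6]
wrist_force: [0.3, -0.7, -0.5]
opening: 0.0166
grasp_force: 68.4
time: 6.83
ee_pos: [0.5647, 0.3257, 0.1274]
tcp_rot: [-180.0, -0.0, 65.6]
wrist_force: [-0.1, 0.9, -0.8]
opening: 0.0164
grasp_force: 68.4
(105, 100)
  3   3   2   2   2   2   2   2   2   3   3   2   3   2   3   3   3   3   2   2   2   3  21   4   5
  3   2   2   3   2   2   2   3   2   2   4   3   2   3   2   3   3   2   2   3   2   6  20   4   5
  2   2   2   3   2   2   2   2   2   2   2   6   3   2   2   3   3   2   3   2   3  10  34   5   4
  2   2   2   2   2   2   2   3   4   3   8   9   3   3   3   2   2   2   2   2   3  12  42   5   4
  2   3   2   2   2   2   4   7   5   8  15  25  10   6   5   3   2   2   2   3   2   5  30   6   5
  3   2   3   2   3   4   7   5   6  12  33  44  42  29  17  10   4   2   3   2   3   4  19   4   8
  2   3   2   3   4   6   6  11  18  33  16   9  21  40  44  30  16   8   4 
[... 1223 characters left out ...]

  5   3   3   9   5   3   2   3   3   3   2   3   3   3   2   3   3   4   2   2   2   2   4  11   4
  3   3   2   3   3   3   3   2   3   2   3   3   3   2   3   3   4   2   3   2   2   5  12   6   2
  3   3   3   3   3   3   3   3   3   2   2   3   3   3   3  13   9   2   3   4   5  11   5   3   2
  3   3   2   2   3   2   3   3   2   2   2   4   3   3   5  19   4   2   2   4   5   4   2   3   2
  3   3   2   3   2   3   2   3   2   3   4  22  10   4  14  10   2   2   2   2   2   2   3   3   2
  3   3   2   3   3   2   3   3   3  16   7  13  15  13   4   2   2   2   2   2   2   3   2   3   3
  3   2   3   2   2   2   3   2  11  12   3   2   2   3   3   2   2   3   3   2   2   3   3   3   3
```

The force is only about the tray's weight and just the tray's edges moved in the scene image, so it has let go. I'll raise it clear and check the stack.

```bash
echo '[{"trans": [0,0,-0.003],"finger_gap": 0.005},{"trans": [0,0,-0.007],"finger_gap": 0.005},{"trans": [0,0,-0.012],"finger_gap": 0.005},{"trans": [0,0,-0.018],"finger_gap": 0.005},{"trans": [0,0,-0.024],"finger_gap": 0.005}]' | python3 drive.py
echo '[{"trans": [0,0,-0.006],"finger_gap": 0.005},{"trans": [0,0,-0.012],"finger_gap": 0.005},{"trans": [0,0,-0.018],"finger_gap": 0.005},{"trans": [0,0,-0.022],"finger_gap": 0.005},{"trans": [0,0,-0.024],"finger_gap": 0.005}]' | python3 drive.py
echo '[{"trans": [-0.006,0.0025,0],"spin": 1,"finger_gap": 0.005},{"trans": [-0.018,0.0075,0],"spin": 2.5,"finger_gap": 0.005},{"trans": [-0.03,0.0125,0],"spin": 4,"finger_gap": 0.005},{"trans": [-0.042,0.018,0],"spin": 6,"finger_gap": 0.005},{"trans": [-0.054,0.023,0],"spin": 8,"finger_gap": 0.005}]' | python3 drive.py
python3 - <<'E'
from h import *
s=camrig.camera("scene");t=camrig.camera("top");cv2.imwrite("pics/s7.png",s);cv2.imwrite("pics/t7.png",t)
p,R=tcp();print(p,bot.get_obs()["tcp_rot"],R.T@(np.array([.559,.064,p[2]])-p))
E
```

```text
time: 7.4
ee_pos: [0.5648, 0.3257, 0.1522]
tcp_rot: [180.0, -0.0, 65.6]
wrist_force: [-0.6, -0.3, -0.5]
opening: 0.0161
grasp_force: 68.4
time: 7.82
ee_pos: [0.5649, 0.3258, 0.1762]
tcp_rot: [180.0, -0.0, 65.6]
wrist_force: [0.1, 0.5, -0.3]
opening: 0.016
grasp_force: 68.4
time: 8.23
ee_pos: [0.5632, 0.2651, 0.1751]
tcp_rot: [-180.0, 0.0, 57.3]
wrist_force: [0.0, -0.0, -1.7]
opening: 0.0163
grasp_force: 68.4
[0.56340466 0.26435316 0.17553643] [1.79983754e+02 1.77413722e-02 5.72997983e+01] [-1.70978546e-01  1.04532866e-01  8.25830397e-05]
```

```bash
echo '[{"trans": [-0.016,0.01,0],"spin": 2.5,"finger_gap": 0.005},{"trans": [-0.033,0.02,0],"spin": 5,"finger_gap": 0.005},{"trans": [-0.051,0.031,0],"spin": 7.5,"finger_gap": 0.005},{"trans": [-0.069,0.042,0],"spin": 10,"finger_gap": 0.005},{"trans": [-0.086,0.052,0],"spin": 12,"finger_gap": 0.005}]' | python3 drive.py
python3 - <<'E'
from h import *
p,R=tcp();print(p,bot.get_obs()["tcp_rot"],R.T@(np.array([.559,.064,p[2]])-p))
E
```

```text
time: 8.75
ee_pos: [0.561, 0.1653, 0.1753]
tcp_rot: [180.0, -0.0, 45.4]
wrist_force: [0.7, -0.5, -0.8]
opening: 0.0161
grasp_force: 68.5
[0.56100915 0.16528996 0.17532047] [ 1.79996867e+02 -1.39769985e-02  4.54248421e+01] [-7.35620240e-02  6.96585993e-02 -1.41360505e-05]
```

```bash
echo '[{"trans": [-0.018,0.017,0],"spin": 3,"finger_gap": 0.005},{"trans": [-0.036,0.034,0],"spin": 6,"finger_gap": 0.005},{"trans": [-0.053,0.05,0],"spin": 9,"finger_gap": 0.005},{"trans": [-0.066,0.063,0],"spin": 11,"finger_gap": 0.005},{"trans": [-0.0735,0.0695,0],"spin": 12,"finger_gap": 0.005}]' | python3 drive.py
echo '[{"trans": [0,0,0.005],"finger_gap": 0.005},{"trans": [0,0,0.015],"finger_gap": 0.005},{"trans": [0,0,0.027],"finger_gap": 0.005},{"trans": [0,0,0.037],"finger_gap": 0.005},{"trans": [0,0,0.043],"finger_gap": 0.005}]' | python3 drive.py
python3 - <<'E'
from h import *
p,R=tcp();print(p,bot.get_obs()["tcp_rot"])
w=camrig.camera("wrist");s=camrig.camera("scene");t=camrig.camera("top")
cv2.imwrite("pics/w8.png",w);cv2.imwrite("pics/s8.png",s);cv2.imwrite("pics/t8.png",t)
# stack moved? compare rim region before/after in top view
b=cv2.imread("pics/top.png");i=camrig.camera_info("top")
f=lambda a,x,y:cv2.convertScaleAbs(cv2.resize(a[y:y+100,x:x+100],(400,300) ,interpolation=cv2.INTER_CUBIC),alpha=1.5)
cv2.imwrite("pics/c8.png",np.vstack([np.hstack([f(b,90,180),f(t,90,180)]),np.hstack([f(t,170,170),cv2.convertScaleAbs(cv2.resize(s[60:210,150:350],(400,300)),alpha=1.4)])]))
E
```

```text
time: 9.17
ee_pos: [0.5593, 0.0634, 0.1754]
tcp_rot: [180.0, -0.0, 33.4]
wrist_force: [-0.1, -0.2, -0.6]
opening: 0.0164
grasp_force: 68.5
time: 9.58
ee_pos: [0.5585, 0.0663, 0.1297]
tcp_rot: [-179.9, 0.1, 33.7]
wrist_force: [-0.0, 0.2, -1.9]
opening: 0.0163
grasp_force: 68.5
[0.55850515 0.06625657 0.12967777] [-1.79922335e+02  1.35192176e-01  3.36794745e+01]
```

View pics/c8.png

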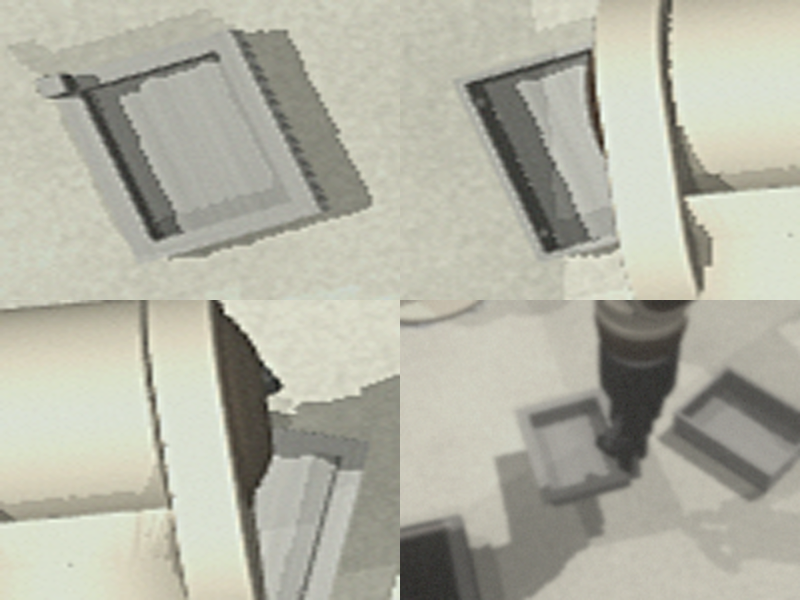

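The stack is flat and unmoved: its rim corners at lower left and left match the first picture. The tray is clear of it, tilted, above open bench. I'm over the ten-picture limit by one with that composite, so from here I work from numbers only. I'll set the tray on the bench to level it and regrip the lug flat.

```bash
echo '[{"trans": [0,0,0.008],"finger_gap": 0.005},{"trans": [0,0,0.016],"finger_gap": 0.005},{"trans": [0,0,0.023],"finger_gap": 0.005},{"trans": [0,0,0.029],"finger_gap": 0.005},{"trans": [0,0,0.034],"finger_gap": 0.005}]' | python3 drive.py
echo '[{"finger_gap": 0.005},{"trans": [0,0,0.001],"finger_gap": 0.005},{"trans": [0,0,0.002],"finger_gap": 0.005},{"trans": [0,0,0.003],"finger_gap": 0.005}]' | python3 drive.py 20
echo '[{"trans": [0,0,0.001],"finger_gap": 0.005},{"trans": [0.0005,0,0.0025],"finger_gap": 0.005},{"trans": [0.001,0,0.004],"finger_gap": 0.005},{"trans": [0.0015,0,0.0055],"finger_gap": 0.005},{"trans": [0.002,0,0.007],"finger_gap": 0.005}]' | python3 drive.py
echo '[{"trans": [0,0,0.001],"finger_gap": 0.005},{"trans": [0.0005,0,0.0025],"finger_gap": 0.005},{"trans": [0.001,0,0.004],"finger_gap": 0.005},{"trans": [0.0015,0,0.0055],"finger_gap": 0.005},{"trans": [0.002,0,0.007],"finger_gap": 0.005}]' | python3 drive.py
```

```text
time: 10.15
ee_pos: [0.5591, 0.0654, 0.0973]
tcp_rot: [-180.0, 0.0, 33.6]
wrist_force: [-0.7, 0.3, -0.7]
opening: 0.0167
grasp_force: 68.5
time: 10.48
ee_pos: [0.5596, 0.0654, 0.0956]
tcp_rot: [180.0, -0.0, 33.6]
wrist_force: [-0.3, -0.2, -1.6]
opening: 0.016
grasp_force: 68.5
time: 10.9
ee_pos: [0.561, 0.0665, 0.0881]
tcp_rot: [-180.0, 0.0, 33.6]
wrist_force: [-0.2, 1.0, -0.8]
opening: 0.0164
grasp_force: 68.5
time: 11.32
ee_pos: [0.5627, 0.0676, 0.0812]
tcp_rot: [180.0, -0.0, 33.6]
wrist_force: [0.7, 0.3, -1.5]
opening: 0.0163
grasp_force: 68.5
```

```bash
echo '[{"trans": [0,0,0.001],"finger_gap": 0.008},{"trans": [0,0,0.002],"finger_gap": 0.008},{"trans": [0,0,0.003],"finger_gap": 0.008},{"trans": [0,0,0.004],"finger_gap": 0.008},{"trans": [0,0,0.005],"finger_gap": 0.008}]' | python3 drive.py 20
python3 - <<'E'
from h import *
import numpy as np
i=camrig.camera_info("wrist"); w=camrig.camera("wrist");cv2.imwrite("pics/w9.png",w);t=camrig.camera("scene");cv2.imwrite("pics/s9.png",t)
o=bot.get_obs();print(o["wrist_force"],o["torque"],o["grasp_force"])
E
```

```text
time: 11.73
ee_pos: [0.5627, 0.0676, 0.0762]
tcp_rot: [180.0, -0.0, 33.6]
wrist_force: [-0.4, 0.2, 0.4]
opening: 0.0162
grasp_force: 68.5
[ 0.33724883 -0.39026432 -0.54960937] [ 0.00697149 -0.03393332 -0.01030207] 68.47189843654633
```

```bash
echo '[{"trans": [0,0,0.001],"finger_gap": 0.008},{"trans": [0,0,0.002],"finger_gap": 0.008},{"trans": [0,0,0.003],"finger_gap": 0.008},{"trans": [0,0,0.004],"finger_gap": 0.008}]' | python3 drive.py 20
echo '[{"trans": [0,0,0.001],"finger_gap": 0.018},{"trans": [0,0,0.001],"finger_gap": 0.018},{"trans": [0,0,0.001],"finger_gap": 0.018}]' | python3 drive.py 20
```

```text
time: 12.17
ee_pos: [0.5627, 0.0676, 0.0722]
tcp_rot: [180.0, -0.0, 33.6]
wrist_force: [0.6, 0.6, -1.0]
opening: 0.0165
grasp_force: 68.5
time: 12.42
ee_pos: [0.5626, 0.0676, 0.0712]
tcp_rot: [-180.0, 0.0, 33.6]
wrist_force: [-0.3, -0.7, 0.6]
opening: 0.0182
grasp_force: 41.1
```

Run:
```python
from h import *
cv2.imwrite("pics/w10.png",camrig.camera("wrist"))
for n in ("w3raw","w4","w5","w6","w8","w9","w10"):
    g=cv2.cvtColor(cv2.imread(f"pics/{n}.png"),cv2.COLOR_BGR2GRAY)
    print(f"{n:6}"," ".join(f"{int(v):3d}" for v in g[196:262,256:260].mean(1)))
```

```text
w3raw  154 154 153 152 150 150 137 109  99 110 123 129 124 105  99 110 123 128 126 112  95  85  82  98 114 104  85  79  80  79  80  80  80  81  80  81  80  81  81  82  82  88 108 124 127 132 142 144 145 145 146 147 147 147 149 149 148 147 149 150 149 150 150 150 150 151
w4     116 126 125 111 102 113 126 129 129 130 131 132 133 135 134 127 106  87  81  81  88 108 111  95  88  88  87  88  88  87  88  88  89  89  89  90  90  89  90  90  90  91  93 107 124 133 137 141 144 144 145 146 147 147 147 147 148 145 146 147 148 148 147 148 147 147
w5     123 128 130 130 131 132 133 134 130 118  98  85  83  82  82  82  83  82  82  88 105 113 103  93  89  90  90  90  90  90  90  91  91  91  92  92  92  92  92  93  93  93  94 106 124 133 137 141 144 145 145 146 146 146 146 147 147 145 145 146 147 146 147 146 142 132
w6     135 136 131 113  95  85  83  83  83  83  83  83  84  84  86  87  85  93  98  88  90 110 116  98  89  88  88  88  89  89  89  90  89  90  90  90  91  91  91  91  91  91  98 115 130 136 140 146 147 147 148 149 149 149 149 151 150 149 149 150 151 151 150 151 150 146
w8     170 172 174 175 175 174 173 174 177 179 179 178 178 177 176 174 173 159 121  88  91 118 121  97  84  84  84  84  85  85  85  85  85  85  86  86  86  86  86  86  86  86  92 111 130 139 140 129 112 104 104 105 106 106 105 106 106 105 105 107 107 107 107 106 107 107
w9     157 158 161 164 166 166 166 167 168 169 168 164 161 159 160 162 165 166 167 150 107  84 103 120 105  79  76  76  76  75  76  76  77  78  77  78  78  78  77  77  78  83 101 119 130 128 110  99  98  99 100 101 101 100 101 102 100 101 102 103 102 102 102 102 102 102
w10    156 155 156 158 161 163 164 166 166 167 167 168 167 165 162 159 158 161 163 162 143 100  84 103 114  95  74  73  74  74  74  74  75  74  75  76  75  76  76  75  75  85 105 122 131 139 145 148 144 128 108  99  99 100 101 101 100 101 101 102 102 102 102 103 103 103
```

The spacing from rim to lug edge is back to the level value (18 px; it was about 22 when tilted), so the tray sits flat on the bench. I'll open, turn the tool 45° to the lug's flats and measure the lug.

```bash
echo '[{"finger_gap": 0.02},{"finger_gap": 0.024},{"finger_gap": 0.03},{"finger_gap": 0.04},{"finger_gap": 0.048}]' | python3 drive.py 20
echo '[{"trans": [0,0,-0.01],"spin": -6,"finger_gap": 0.048},{"trans": [0,0,-0.02],"spin": -13,"finger_gap": 0.048},{"trans": [0,0,-0.03],"spin": -20,"finger_gap": 0.048},{"trans": [0,0,-0.04],"spin": -27,"finger_gap": 0.048},{"trans": [0,0,-0.04],"spin": -34,"finger_gap": 0.048}]' | python3 drive.py
echo '[{"spin": -6,"finger_gap": 0.048},{"spin": -11,"finger_gap": 0.048},{"spin": -11,"finger_gap": 0.048},{"spin": -11,"finger_gap": 0.048}]' | python3 drive.py
python3 - <<'E'
from h import *
i=camrig.camera_info("wrist");w=camrig.camera("wrist");cv2.imwrite("pics/w11.png",w);p,R=tcp()
import pickle;pickle.dump((i,p,R),open("w11.pkl","wb"))
print(p,bot.get_obs()["tcp_rot"])
y=np.radians(-11.5);M=np.array([[np.cos(y),-np.sin(y)],[np.sin(y),np.cos(y)]])
q=proj(i,np.c_[np.array([.5625,.0674])+np.array([(8,8),(-8,8),(-8,-8),(8,-8)])/1000@M.T,[.054]*4]);print(q.round(1).tolist())
g=cv2.cvtColor(w,cv2.COLOR_BGR2GRAY);c=q.mean(0).astype(int);print(c)
print("row",[int(v) for v in g[c[1]-2:c[1]+3,c[0]-45:c[0]+46].mean(0)])
print("col",[int(v) for v in g[c[1]-45:c[1]+46,c[0]-2:c[0]+3].mean(1)])
E
```

```text
time: 12.88
ee_pos: [0.5627, 0.0676, 0.0714]
tcp_rot: [180.0, -0.0, 33.6]
wrist_force: [0.3, 0.4, 1.0]
opening: 0.0478
grasp_force: 0.0
time: 13.3
ee_pos: [0.5635, 0.0677, 0.1135]
tcp_rot: [179.9, -0.1, 67.9]
wrist_force: [1.0, 0.8, 1.0]
opening: 0.0482
grasp_force: 0.0
time: 13.63
ee_pos: [0.5627, 0.0676, 0.1113]
tcp_rot: [180.0, 0.0, 78.4]
wrist_force: [-0.5, 0.1, -0.8]
opening: 0.0478
grasp_force: 0.0
[0.56264074 0.06759977 0.1112417 ] [-1.79994581e+02  2.17467427e-03  7.84036787e+01]
[[269.6, 212.9], [246.6, 212.9], [246.9, 233.8], [269.3, 233.8]]
[258 223]
row [151, 156, 155, 156, 156, 155, 153, 141, 150, 150, 150, 150, 151, 155, 155, 155, 155, 152, 139, 141, 150, 150, 149, 150, 150, 154, 154, 154, 154, 154, 152, 136, 126, 139, 150, 156, 156, 155, 155, 155, 154, 154, 152, 153, 152, 151, 152, 151, 151, 150, 150, 150, 146, 125, 95, 104, 104, 103, 102, 113, 158, 165, 182, 184, 188, 192, 194, 194, 193, 192, 192, 190, 186, 184, 184, 187, 190, 192, 191, 191, 190, 189, 188, 187, 187, 187, 188, 189, 190, 191, 191]
col [165, 165, 165, 166, 167, 166, 166, 165, 166, 167, 168, 169, 169, 168, 166, 163, 161, 160, 160, 162, 163, 136, 95, 106, 100, 86, 87, 88, 88, 88, 88, 89, 89, 90, 88, 116, 142, 147, 150, 151, 151, 151, 152, 151, 152, 152, 152, 152, 153, 153, 154, 154, 154, 151, 128, 107, 110, 134, 154, 153, 153, 153, 153, 153, 154, 154, 153, 154, 153, 154, 153, 153, 153, 153, 153, 154, 154, 154, 154, 153, 154, 153, 154, 153, 153, 154, 153, 153, 154, 146, 135]
```

The lug top spans columns 245–266 and rows 213–233, so its centre is about 1.2 mm to tool −y and otherwise aligned. I'll descend, close on the flats and grip firmly.

```bash
echo '[{"trans": [0,-0.0012,0.02],"finger_gap": 0.045},{"trans": [0,-0.0012,0.035],"finger_gap": 0.04},{"trans": [0,-0.0012,0.047],"finger_gap": 0.035},{"trans": [0,-0.0012,0.053],"finger_gap": 0.03},{"trans": [0,-0.0012,0.0535],"finger_gap": 0.028}]' | python3 drive.py 20
echo '[{"finger_gap": 0.024},{"finger_gap": 0.02},{"finger_gap": 0.017},{"finger_gap": 0.012},{"finger_gap": 0.008}]' | python3 drive.py 20
echo '[{"finger_gap": 0},{"finger_gap": 0},{"finger_gap": 0},{"finger_gap": 0}]' | python3 drive.py 120
python3 - <<'E'
from h import *
w=camrig.camera("wrist");cv2.imwrite("pics/w12.png",w)
E
```

```text
time: 14.1
ee_pos: [0.5608, 0.0678, 0.0564]
tcp_rot: [-179.9, 0.0, 78.5]
wrist_force: [0.0, -0.1, -0.0]
opening: 0.028
grasp_force: 0.0
time: 14.52
ee_pos: [0.5621, 0.068, 0.0588]
tcp_rot: [179.9, -0.0, 78.6]
wrist_force: [-0.6, 0.5, 4.6]
opening: 0.0156
grasp_force: 21.2
time: 14.85
ee_pos: [0.5623, 0.068, 0.0591]
tcp_rot: [179.9, -0.0, 78.6]
wrist_force: [-0.2, 0.9, 6.8]
opening: 0.0134
grasp_force: 117.6
```

```bash
echo '[{"trans": [0,0,-0.002],"finger_gap": 0},{"trans": [0,0,-0.005],"finger_gap": 0},{"trans": [0,0,-0.01],"finger_gap": 0},{"trans": [0,0,-0.018],"finger_gap": 0},{"trans": [0,0,-0.028],"finger_gap": 0}]' | python3 drive.py
echo '[{"trans": [0,0,-0.012],"finger_gap": 0},{"trans": [0,0,-0.024],"finger_gap": 0},{"trans": [0,0,-0.036],"finger_gap": 0},{"trans": [0,0,-0.048],"finger_gap": 0},{"trans": [0,0,-0.06],"finger_gap": 0}]' | python3 drive.py
echo '[{"trans": [0,0,-0.012],"finger_gap": 0},{"trans": [0,0,-0.024],"finger_gap": 0},{"trans": [0,0,-0.034],"finger_gap": 0},{"trans": [0,0,-0.041],"finger_gap": 0},{"trans": [0,0,-0.044],"finger_gap": 0}]' | python3 drive.py
python3 - <<'E'
from h import *
w=camrig.camera("wrist");cv2.imwrite("pics/w13.png",w)
for n in ("w12","w13"):
    g=cv2.cvtColor(cv2.imread(f"pics/{n}.png"),cv2.COLOR_BGR2GRAY); print(n,[int(v) for v in g[150:270,254:260].mean(1)])
p,R=tcp();print(p,R.T@(np.array([.6291,-.1659,.187])-p))
E
```

```text
time: 15.32
ee_pos: [0.5612, 0.0678, 0.0861]
tcp_rot: [-179.9, 0.0, 78.6]
wrist_force: [0.0, -0.1, -0.6]
opening: 0.0135
grasp_force: 117.4
time: 15.73
ee_pos: [0.5616, 0.0679, 0.1474]
tcp_rot: [180.0, -0.0, 78.6]
wrist_force: [0.6, 0.5, -1.5]
opening: 0.0131
grasp_force: 117.4
time: 16.15
ee_pos: [0.5618, 0.0679, 0.1912]
tcp_rot: [179.9, -0.0, 78.6]
wrist_force: [0.3, -0.5, -1.9]
opening: 0.0131
grasp_force: 117.4
w12 [156, 156, 155, 155, 154, 155, 155, 156, 157, 158, 159, 158, 157, 156, 154, 154, 154, 155, 156, 158, 159, 159, 159, 158, 157, 157, 157, 157, 159, 161, 162, 163, 163, 162, 161, 159, 157, 157, 156, 155, 155, 156, 157, 158, 159, 161, 162, 163, 163, 164, 164, 165, 164, 163, 162, 160, 160, 160, 160, 162, 163, 165, 166, 165, 163, 161, 158, 156, 156, 156, 158, 161, 162, 162, 160, 160, 145, 108, 87, 105, 120, 105, 85, 84, 85, 85, 85, 85, 86, 85, 86, 86, 86, 86, 87, 86, 87, 87, 87, 90, 100, 120, 133, 134, 134, 137, 142, 146, 146, 146, 146, 145, 146, 146, 146, 147, 147, 147, 148, 150]
w13 [160, 161, 160, 158, 156, 155, 154, 154, 155, 156, 158, 159, 161, 161, 161, 159, 158, 157, 158, 161, 162, 162, 159, 156, 155, 155, 157, 158, 157, 156, 158, 158, 157, 157, 160, 166, 172, 177, 178, 178, 182, 183, 181, 178, 176, 178, 180, 181, 180, 180, 179, 178, 179, 182, 184, 181, 178, 176, 178, 179, 179, 177, 178, 178, 178, 177, 176, 176, 176, 177, 177, 178, 179, 179, 177, 176, 157, 113, 86, 103, 109, 90, 83, 83, 83, 84, 84, 84, 84, 85, 85, 85, 85, 85, 85, 85, 86, 86, 86, 89, 102, 123, 134, 137, 139, 140, 140, 141, 141, 141, 141, 140, 140, 141, 144, 146, 147, 147, 147, 147]
[0.561846   0.06787182 0.19100918] [-0.21583926  0.11218449  0.00406127]
```

No slip: the rim edge is in the same pixel row before and after the lift. Moving over the reader.

```bash
echo '[{"trans": [-0.006,0.003,0],"finger_gap": 0},{"trans": [-0.018,0.009,0],"finger_gap": 0},{"trans": [-0.034,0.018,0],"finger_gap": 0},{"trans": [-0.052,0.027,0],"finger_gap": 0},{"trans": [-0.07,0.036,0],"finger_gap": 0}]' | python3 drive.py
echo '[{"trans": [-0.018,0.01,0],"finger_gap": 0},{"trans": [-0.036,0.019,0],"finger_gap": 0},{"trans": [-0.054,0.028,0],"finger_gap": 0},{"trans": [-0.072,0.037,0],"finger_gap": 0},{"trans": [-0.09,0.046,0],"finger_gap": 0}]' | python3 drive.py
python3 - <<'E'
from h import *
p,R=tcp();print(p,R.T@(np.array([.6291,-.1659,.187])-p))
E
```

```text
time: 16.62
ee_pos: [0.583, -0.0097, 0.1889]
tcp_rot: [-179.9, 0.0, 78.6]
wrist_force: [0.1, -0.8, -1.0]
opening: 0.0131
grasp_force: 117.4
time: 17.03
ee_pos: [0.6101, -0.1075, 0.1888]
tcp_rot: [-179.9, 0.0, 78.6]
wrist_force: [0.6, -0.1, -0.4]
opening: 0.0134
grasp_force: 117.4
[ 0.61005236 -0.10746691  0.18879346] [-0.05348961  0.03026879  0.00176562]
```

```bash
echo '[{"trans": [-0.014,0.008,0.001],"finger_gap": 0},{"trans": [-0.028,0.016,0.002],"finger_gap": 0},{"trans": [-0.041,0.023,0.003],"finger_gap": 0},{"trans": [-0.05,0.028,0.0035],"finger_gap": 0},{"trans": [-0.0535,0.03,0.004],"finger_gap": 0}]' | python3 drive.py
echo '[{"finger_gap": 0},{"finger_gap": 0},{"finger_gap": 0}]' | python3 drive.py
python3 - <<'E'
from h import *
p,R=tcp();print(p,R.T@(np.array([.6291,-.1659,.185])-p))
import pickle
I={n:camrig.camera_info(n) for n in("wrist","top","scene")}
for n in I: cv2.imwrite(f"pics/f_{n}.png",camrig.camera(n))
pickle.dump((I,p,R),open("f.pkl","wb"))
# predicted tray features vs wrist image: rim corners & opening corners
y=np.radians(-11.4);c=np.array([p[0]-.0785,p[1]-.0352,p[2]-.059])
M=Ro.from_euler("z",y).as_matrix()
for P in [(78,58,28),(-78,58,28),(-78,-58,28),(78,-58,28),(64,44,28),(-64,44,28),(-64,-44,28),(64,-44,28)]:
    print(P,*[ (n,proj(I[n],M@np.array(P)/1000+c).round(1).tolist()) for n in I])
E
```

```text
time: 17.45
ee_pos: [0.6293, -0.1651, 0.1852]
tcp_rot: [-180.0, 0.0, 78.5]
wrist_force: [0.7, -0.8, -0.8]
opening: 0.0129
grasp_force: 117.5
time: 17.7
ee_pos: [0.629, -0.1629, 0.186]
tcp_rot: [180.0, -0.0, 78.6]
wrist_force: [-0.8, 0.8, -0.3]
opening: 0.0129
grasp_force: 117.5
[ 0.62900565 -0.16287494  0.18595318] [-0.00294727  0.00068887  0.00095262]
(78, 58, 28) ('wrist', [[271.8, 228.9]]) ('top', [[318.1, 173.2]]) ('scene', [[182.3, 197.6]])
(-78, 58, 28) ('wrist', [[12.3, 228.9]]) ('top', [[304.4, 245.2]]) ('scene', [[168.9, 134.8]])
(-78, -58, 28) ('wrist', [[56.0, 373.6]]) ('top', [[358.2, 255.9]]) ('scene', [[112.2, 147.1]])
(78, -58, 28) ('wrist', [[269.2, 373.6]]) ('top', [[371.5, 183.7]]) ('scene', [[119.1, 213.0]])
(64, 44, 28) ('wrist', [[248.7, 249.6]]) ('top', [[323.3, 180.9]]) ('scene', [[173.6, 193.1]])
(-64, 44, 28) ('wrist', [[41.3, 249.6]]) ('top', [[312.1, 240.0]]) ('scene', [[163.2, 141.4]])
(-64, -44, 28) ('wrist', [[71.1, 358.9]]) ('top', [[352.9, 248.0]]) ('scene', [[119.8, 150.9]])
(64, -44, 28) ('wrist', [[249.9, 359.0]]) ('top', [[363.9, 188.9]]) ('scene', [[126.2, 204.6]])
```

Run:
```python
from h import *
for n in("w12","f_wrist"):
    g=cv2.GaussianBlur(cv2.cvtColor(cv2.imread(f"pics/{n}.png"),cv2.COLOR_BGR2GRAY),(3,3),0).astype(float)
    print(n)
    for c in (60,80,100,120,140,160):
        col=g[205:275,c-2:c+3].mean(1); d=np.abs(np.gradient(col)); k=[j for j in range(1,len(d)-1) if d[j]>8 and d[j]>=d[j-1] and d[j]>d[j+1]]
        print(c,[(205+j,int(col[j])) for j in k])
# scene: bright rim line segments near tray
s=cv2.imread("pics/f_scene.png");s0=cv2.imread("pics/scene.png")
g=cv2.cvtColor(s,cv2.COLOR_BGR2GRAY)[115:235,95:215]
m=cv2.inRange(g,0,255)
lsd=cv2.createLineSegmentDetector(0).detect(g)[0]
for l in lsd[:,0]:
    if np.hypot(l[2]-l[0],l[3]-l[1])>25: print((l+[95,115,95,115]).round(1).tolist())
```

```text
w12
60 [(226, 149), (230, 125), (250, 107)]
80 [(227, 112), (230, 126), (250, 137)]
100 [(226, 138), (230, 128)]
120 [(226, 135), (229, 112)]
140 [(226, 142), (229, 113)]
160 [(226, 138), (229, 114)]
f_wrist
60 [(226, 160), (229, 120), (250, 104)]
80 [(226, 156), (229, 121), (250, 151)]
100 [(226, 155), (229, 122)]
120 [(226, 147), (229, 123)]
140 [(226, 74), (229, 125)]
160 [(226, 60), (229, 126)]
[179.6, 115.6, 186.2, 154.5]
[178.7, 163.9, 194.4, 228.4]
[153.3, 172.1, 133.4, 155.5]
[140.1, 127.3, 101.5, 118.5]
[124.8, 198.2, 119.7, 151.7]
[132.1, 210.5, 174.2, 201.2]
[100.5, 233.2, 98.2, 201.8]
[163.0, 229.0, 189.6, 221.6]
[124.5, 160.6, 129.3, 203.0]
[125.3, 133.7, 157.9, 136.5]
[117.3, 195.7, 112.2, 148.1]
```

Run:
```python
from h import *
i=camrig.camera_info("scene");g=cv2.cvtColor(cv2.imread("pics/scene.png"),cv2.COLOR_BGR2GRAY)[160:250,115:205]
c=max(cv2.findContours(((g<50)*255).astype(np.uint8),0,1)[0],key=cv2.contourArea);r=cv2.minAreaRect(c);q=cast(i,cv2.boxPoints(r)+[115,160],.046);print(cv2.contourArea(c),"glass scene",q.mean(0),q.round(3).tolist())
p,R=tcp();print(p,"centre",p[:2]-[.0785,.0352])
```

```text
1508.0 glass scene [ 0.55030123 -0.20371958  0.046     ] [[0.488, -0.239, 0.046], [0.508, -0.151, 0.046], [0.613, -0.171, 0.046], [0.592, -0.254, 0.046]]
[ 0.62903349 -0.16289079  0.18608009] centre [ 0.55053349 -0.19809079]
```

```bash
echo '[{"trans": [-0.002,0.0005,0.0005],"finger_gap": 0},{"trans": [-0.004,0.001,0.001],"finger_gap": 0},{"trans": [-0.004,0.001,0.001],"finger_gap": 0},{"trans": [-0.004,0.001,0.001],"finger_gap": 0},{"trans": [-0.004,0.001,0.001],"finger_gap": 0}]' | python3 drive.py
echo '[{"finger_gap": 0},{"finger_gap": 0},{"finger_gap": 0},{"finger_gap": 0},{"finger_gap": 0}]' | python3 drive.py
python3 - <<'E'
from h import *
p,R=tcp();print(p,"centre",p[:2]-[.0785,.0352],np.abs(bot.get_obs()["qd"]).max())
# bystanders and stack unchanged?
a=cv2.imread("pics/scene.png");b=camrig.camera("scene");print("box,jar,bottle diff",[float(cv2.absdiff(a,b)[y0:y1,x0:x1].mean().round(1)) for x0,x1,y0,y1 in((135,220,260,340),(370,405,150,185),(262,298,232,275))])
E
```

```text
time: 18.27
ee_pos: [0.6292, -0.1677, 0.1848]
tcp_rot: [-180.0, -0.0, 78.6]
wrist_force: [0.2, -0.6, -1.0]
opening: 0.0128
grasp_force: 117.5
time: 18.68
ee_pos: [0.6292, -0.1677, 0.1848]
tcp_rot: [180.0, -0.0, 78.6]
wrist_force: [0.7, 0.1, -1.3]
opening: 0.0129
grasp_force: 117.5
[ 0.62923027 -0.16767188  0.18479441] centre [ 0.55073027 -0.20287188] 0.12392683680679223
box,jar,bottle diff [13.9, 11.8, 6.0]
```

Run:
```python
from h import *
a=cv2.imread("pics/scene.png");b=camrig.camera("scene")
for im in(a,b):
    h=cv2.cvtColor(im,cv2.COLOR_BGR2HSV)[150:185,370:405];m=cv2.inRange(h,(100,120,30),(130,255,255));M=cv2.moments(m,True);print(M["m10"]/M["m00"],M["m01"]/M["m00"])
print(job_done())
```

```text
20.971153846153847 11.625
20.85148514851485 11.564356435643564
the job is handed in; nothing more can be done
None
```

The top tray was peeled off lug corner first and is held level, about 8 cm above the reader's glass and centred to roughly 2 mm, with the stack flat where it was and nothing else knowingly touched; I levelled it on open bench on the way, and I viewed 11 pictures, one over the limit of 10.

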